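# Gauge a burette-clamp bushing and show it to the inspection camera

### The job

Take the blue flanged bushing out of the metal parts tray and try it on the gauge pin: slide it, flange down, all the way on until the flange sits on the gauge's base plate, then lift it off again. Finish while holding it still in the air above the small inspection camera on the bench, flanged end towards the lens, its bore in line with the lens's slanting line of sight and its middle 120 mm out from the lens; do not put it down or let go. Leave the white bushing, the jar and the beaker where they stand, and do not touch the camera.

Things in the scene. Friction and masses are not known exactly. Their poses are not given: they have to be found in the camera images.
- bushing: Blue nylon flanged bushing, about 80 g, loose, standing upright on its flange in the tray. Round barrel 34 mm in diameter, 60 mm tall overall; the flange at the bottom is 46 mm in diameter and 6 mm thick; a straight bore of 20 mm runs right through. Origin: centre of the flange's underside; z is the bore axis, towards the plain end (up at the start). It is the same all round. Grip it by the barrel.
- bushing_mid (a point): The middle of the blue bushing: on the bore axis, 30 mm above the flange's underside.
- spare: White flanged bushing of the same size and shape, loose, standing upright in the same tray, about 100 mm from the blue one. Leave it. Origin: centre of its underside.
- tray: Shallow aluminium tray, fixed to the bench: 210 mm along its x, 120 mm along its y, walls 12 mm high and 4 mm thick, floor about 4 mm thick. Both bushings stand within about 12 mm of its long (x) middle line. Origin: centre of its underside.
- gauge: Gauge, fixed to the bench: white base plate 130 mm (x) by 110 mm (y), 10 mm thick, with one upright steel pin in the middle, 16 mm in diameter and 47 mm tall above the plate; the upper 12 mm taper to a 6 mm flat tip. It stands level. Origin: centre of the plate's underside.
- pin_foot (a point): On the pin's axis at the plate's upper face, 10 mm above the bench: where the centre of the flange's underside comes when the bushing is fully on.
- camera: Inspection camera's stand, fixed to the bench: dark foot plate 130 mm (x) by 90 mm (y), 12 mm thick, with two aluminium cheeks that carry a black barrel (48 mm in diameter) with a white ring (64 mm in diameter) round the lens. The barrel points upward and leans 30 degrees from vertical towards the stand's -x side (the robot's side). Origin: on the bench, straight below the lens's front; the foot plate reaches from 35 mm on the -x side to 95 mm on the +x side of it.
- lens: The camera's barrel with its lens. Origin: centre of the white ring's front rim, 100 mm above the bench. z is the line of sight, pointing out of the lens: upward, leaning 30 degrees from vertical towards the stand's -x side. Its y is level.
- focus (a point): The point where the middle of the bushing must be held: on the line of sight, 120 mm out from the lens's front (60 mm towards the stand's -x side and 204 mm above the bench). Same axes as the lens: z points away from the lens.
- jar: White reagent jar with a blue cap and a paper label, 64 mm in diameter, 80 mm tall, loose. Origin: centre of its underside.
- beaker: Clear beaker, 64 mm in diameter at the rim, 75 mm tall, loose. Origin: centre of its underside.
Not all that is in view belongs to the job. Leave any orange look-alike of the spare alone. Of the things shaped like the bushing, the blue one is meant.

How it is judged (in metres and radians):
On the way:
1. the blue bushing is fully on the gauge pin, its flange flat on the base plate (horizontal distance between bushing and pin_foot below 0.006 m and z of bushing in the frame of pin_foot below 0.004 m and angle between bushing's own z axis and vertical below 0.1 rad and linear speed of bushing below 0.05 m/s), for 0.2 s.
At the end, for the whole second after the job is handed in: After having been fully on the pin, the blue bushing is held still in the fingers, touching nothing else, its middle within 20 mm of the focus point, its bore within 0.20 rad of the line of sight, flange towards the lens; white bushing, jar and beaker upright within 30 mm of their places (distance between bushing_mid and focus below 0.02 m and angle between the z axis of bushing and the z axis of lens, either way round below 0.2 rad and angle between bushing's own z axis and vertical below 1 rad and contact force between bushing and the fingers above 1 N and linear speed of bushing below 0.02 m/s and angular speed of bushing below 0.2 rad/s and contact force between bushing and camera below 0.2 N and contact force between bushing and gauge below 0.2 N and contact force between bushing and tray below 0.2 N and contact force between bushing and spare below 0.2 N and contact force between bushing and jar below 0.2 N and contact force between bushing and beaker below 0.2 N and angle between each of spare, jar, beaker's own z axis and vertical below 0.3 rad and distance of each of spare, jar, beaker from where it was at the start of the episode below 0.03 m); the arm keeps its last pose, push and grip.
It fails at once if the white bushing is pushed more than 30 mm or tipped over (distance of spare from where it was at the start of the episode above 0.03 m or angle between spare's own z axis and vertical above 0.5 rad).
It fails at once if the jar is pushed more than 30 mm or tipped over (distance of jar from where it was at the start of the episode above 0.03 m or angle between jar's own z axis and vertical above 0.5 rad).
It fails at once if the beaker is pushed more than 30 mm or tipped over (distance of beaker from where it was at the start of the episode above 0.03 m or angle between beaker's own z axis and vertical above 0.5 rad).
It fails at once if the inspection camera is touched (contact force between camera and the arm above 1 N or contact force between camera and the fingers above 1 N or contact force between camera and bushing above 1 N).
It also fails if it takes over 45 s, if anything falls off the work surface, if the arm or the gripper's body presses on something with over 40 N, if the wrist force passes 120 N, or if a joint passes its speed limit or range.

### The arm

A 7-joint arm with a two-finger parallel gripper is mounted at the origin on the work surface. World frame = base frame: x ahead of the robot, y to its left, z up, the work surface at z = 0. Lengths are in mm, angles in rad, forces in N, time in s.
With the tool pointing down it reaches from about 400 to 900 mm from the base axis. Payload 5.6 kg.
Tool frame: the origin (TCP) lies midway between the tips of the shut fingers; the grasp point (between the pads) lies 19 mm behind it; z points along the fingers, y is the line along which they close (so a half turn about z gives the same grasp; the last joint's range is limited). The gripper opens to 92 mm and grips with 3 to 60 N. Pads are 20 mm wide; open, the fingers measure 128 mm over their backs; the gripper's body (75 mm by 189 mm) begins 69 mm behind the grasp point.
Start: joints at [-1.206, 0.468, -0.012, 1.603, 0.006, 1.071, -0.056], TCP at [257.824, 596.687, 214.592] pointing down, gripper open.
Joint ranges: [-2.53, 2.53], [-0.31, 2.02], [-1.57, 1.55], [0.28, 2.44], [-1.29, 4.43], [0.15, 1.84], [-2.92, 2.92]. Speed limits (rad/s): [2.57, 2.57, 3.14, 3.14, 3.14, 3.14, 3.14].

### API

Orientations are given as a rotation vector (axis times angle).
In Python, from cell import robot, grip, kin, viewer gives the robot as it stands. Calls block until the motion is done:
- robot.movep(position, orientation): joint-space move of the TCP to a pose.
- robot.servo_line(position, feed=150, rotation=None): straight line of the TCP; rotation=None keeps the orientation; feed is the mean speed in mm/s.
- robot.goto_joints(angles): joint-space move.
- grip(opening, newtons=None): opening from 0.0 (shut) to 1.0 (fully open); newtons is the grip in N (None keeps the last); returns when the fingers have stopped.
- robot.hold(seconds).
- kin.ik(position, orientation): joint angles nearest the present ones, or None.
- robot.observe(): the state.
- viewer.read_camera(name): name is "scene" or "side" or "wrist"; returns the picture (420x560x3 uint8, red, green, blue); there is no depth.
- viewer.camera_info(name): a dict with "camera_matrix" (3x3 intrinsics, pixels), "R" (3x3) and "t" (3): a world point X has camera coordinates R X + t. Camera axes: x right, y down, z forward; pixel columns grow to the right and rows downward; lengths in mm; the calibration is good to about 2 mm. A picture is of the moment at which its call begins: read the wrist's pose just before it. camera_info takes no time and is no camera call; for the wrist camera it gives the pose at the moment of the call.
A pose or a line that the arm cannot do raises robot.IKError and nothing moves.
- robot.job_done(): hands the job in; it is judged then, once.
Trained networks look in the newest picture that a camera, given by its name, has taken for a name from the list of things; names that differ only in an ending like _2 or _b are one class to them, and where a whole thing is asked for, a point or a joint stands for the part that bears it (a point fixed in the world has none). Each returns a list of dicts, best first, with "confidence" (0 to 1); they miss things now and then, are a little off and sometimes report something else, mostly with a low value. They report only what shows in the picture. A call takes as long as a camera call. They do not tell look-alikes from the thing itself.
- viewer.silhouettes(name, camera): "mask" (420x560 bool, what is visible of it).
- viewer.pinpoint(name, camera): "at" ([x, y, z] in mm, in the coordinates of the camera as it stood for that picture, good to about 4 mm: a listed point, or the origin of a listed thing).
The state is a dict: "t": time; "joints": joint angles; "joint_velocities": joint speeds; "joint_torque": joint torques, N m; "tcp_pos": TCP position; "tcp_rot": TCP orientation; "contact_force": force on the tool from outside, world axes, zero at the start; "wrist_torque": the same for the moment, N m; "grip_width": opening from 0.0 (shut) to 1.0 (fully open); "grip_force": force on a finger pad.
Only numpy, scipy, OpenCV 4.12 (cv2) and the standard library are available. Lean on these libraries where they do the work, as an engineer would, in place of code of your own. Each camera call takes 0.05 s, during which the arm holds its last target. There are 200 camera calls.

## Working session

There is one attempt and no reset: what is moved stays moved. The work goes in short steps, each a Python script; the robot and the scene stay as the last script left them, time stands still between calls to the robot, and variables do not carry over. Pictures are saved under pics/ and viewed, at most 10 in all, crops included, and the job is handed in when it is done.

```bash
mkdir -p pics; ls
cat > h.py <<'E'
import numpy as np,cv2
from cell import robot,grip,kin,viewer
from scipy.spatial.transform import Rotation as Ro
def snap(c,f=None):
    i=viewer.camera_info(c); im=viewer.read_camera(c)
    if f: cv2.imwrite('pics/'+f,im[:,:,::-1])
    return im,i
def toW(p,i): return np.array(i['R']).T@(np.array(p)-np.array(i['t']))
def px(X,i):
    c=np.array(i['camera_matrix'])@(np.array(i['R'])@np.array(X)+np.array(i['t'])); return c[:2]/c[2]
def find(n,c,i):
    for d in viewer.pinpoint(n,c):
        w=toW(d['at'],i); print(c,n,round(d['confidence'],2),w.round(1),px(w,i).round(0))
E
python3 - <<'E'
from h import *
o=robot.observe();print(o['t'],o['tcp_pos'],o['tcp_rot'],o['grip_width'])
ims=[]
for c in ['scene','side']:
    im,i=snap(c);ims.append(im)
    for n in ['bushing','spare','tray','gauge','pin_foot','lens','focus','camera','jar','beaker']: find(n,c,i)
im,i=snap('wrist','w0.png')
a=np.vstack(ims); cv2.imwrite('pics/a0.png',cv2.resize(np.hstack(ims),(800,300),interpolation=cv2.INTER_AREA)[:,:,::-1])
cv2.imwrite('pics/s0.png',ims[0][:,:,::-1]);cv2.imwrite('pics/d0.png',ims[1][:,:,::-1])
E
```

```text
pics
0.0 [257.62037787 596.15184066 213.65645533] [-6.36167888e-01 -3.07627851e+00  2.67828713e-03] 1.0016373274698407
scene bushing 0.75 [579.5  -1.1   5.8] [277. 259.]
scene bushing 0.66 [703.5  26.9   2.4] [262. 304.]
scene spare 0.7 [478.7  12.6   3.1] [302. 233.]
scene spare 0.6 [348.6 -14.8  -3.6] [313. 200.]
scene tray 0.32 [550.1 245.4  13.5] [387. 288.]
scene gauge 0.94 [546.6 244.7   4. ] [386. 290.]
scene pin_foot 0.77 [548.9 244.5  13.6] [387. 288.]
scene pin_foot 0.22 [579.6   1.4   4.2] [278. 259.]
scene lens 0.55 [ 681.7 -293.2  102.9] [138. 212.]
scene focus 0.54 [479.7   9.5   1.5] [300. 234.]
scene camera 0.89 [ 679.4 -294.4    1.3] [145. 243.]
scene jar 0.94 [7.338e+02 1.310e+02 7.000e-01] [301. 336.]
scene beaker 0.74 [ 351.6 -231.8   -0.6] [240. 174.]
scene beaker 0.34 [581.6   1.4   1.6] [278. 261.]
side bushing 0.74 [703.9  31.6   3.6] [346. 242.]
side bushing 0.61 [583.   -2.4  -2.1] [301. 262.]
side spare 0.95 [484.6   9.3   3.7] [258. 264.]
side spare 0.76 [349.8 -22.1  -1. ] [198. 287.]
side tray 0.68 [533.7   3.7  -1.2] [280. 264.]
side gauge 0.78 [ 5.547e+02  2.486e+02 -1.000e-01] [266. 195.]
side pin_foot 0.92 [549.9 241.2   8.5] [265. 195.]
side lens 0.76 [ 684.3 -291.5   99.7] [413. 342.]
side camera 0.83 [ 685.  -292.9    2. ] [400. 372.]
side camera 0.65 [ 686.9 -290.6  102.8] [414. 341.]
side camera 0.51 [ 5.504e+02  2.445e+02 -4.000e-01] [265. 197.]
side camera 0.29 [550.  240.4  11.8] [265. 194.]
side jar 0.9 [735.7 133.1  -2.1] [344. 214.]
side beaker 0.82 [ 354.7 -235.9   -1.6] [211. 384.]
```

View pics/s0.png

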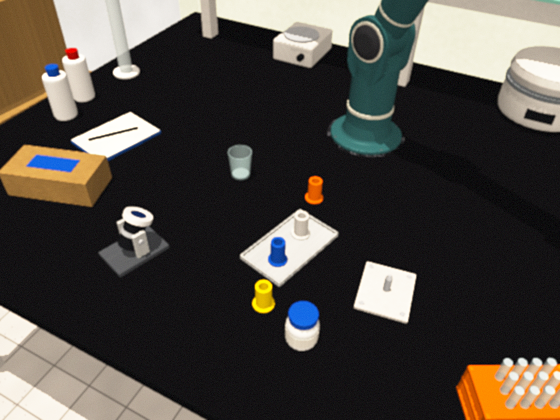

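View pics/d0.png

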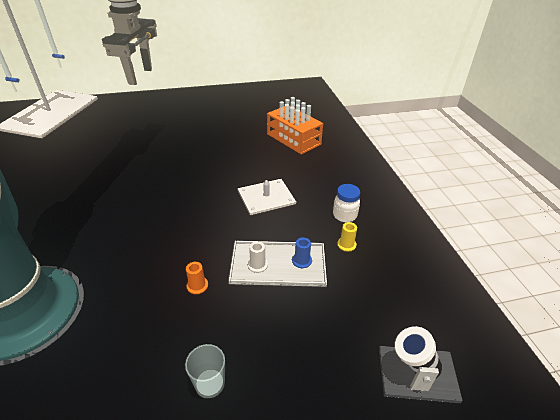

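Bushing-shaped things in the scene view: white at (301,224), blue at (278,252), yellow at (263,296), orange at (315,190). The blue one in the tray fits by colour and place. Next I confirm it in a crop and look from above with the wrist camera.

Run:
```python
from h import *
d=cv2.imread('pics/d0.png')
a=cv2.resize(d[225:295,220:370],(800,373),interpolation=cv2.INTER_CUBIC)
cv2.imwrite('pics/c1.png',a)
b=d[315:410,370:470]; b=np.clip(cv2.resize(b,(600,570),interpolation=cv2.INTER_CUBIC).astype(float)*1.7,0,255)
cv2.imwrite('pics/c2.png',b)
for r in ([0,np.pi,0],[np.pi,0,0]): print(kin.ik([580,-1,300],r))
robot.movep([530,-1,300],[0,np.pi,0])
print(robot.observe()['t'])
im,i=snap('wrist','w1.png')
for n in ['bushing','spare','tray']: find(n,'wrist',i)
print(toW([0,0,0],i), np.array(i['R'])[2])
```

```text
[-0.38189348  0.27668014  0.40373988  1.70258262 -0.11604495  1.18593567
  1.62255785]
[-0.68882789  0.3260307   0.80703292  1.72056514 -0.25060171  1.20210705
 -1.38764892]
3.5083
wrist bushing 0.83 [699.9  28.6  -1.3] [302. 280.]
wrist bushing 0.66 [5.843e+02 2.000e-01 4.600e+00] [283. 207.]
wrist spare 0.77 [342.5 -15.6  -1.3] [270.  12.]
wrist spare 0.75 [ 4.836e+02  9.800e+00 -3.000e-01] [291. 133.]
wrist tray 0.71 [529.5   5.2  -0.8] [287. 167.]
wrist tray 0.23 [ 684.9 -291.2    2.4] [ 85. 272.]
[447.07391159   0.56429967 470.06487543] [ 2.90937853e-01 -1.53793599e-05 -9.56741953e-01][ WARN:0@0.378] global loadsave.cpp:1063 imwrite_ Unsupported depth image for selected encoder is fallbacked to CV_8U.
```

View pics/c1.png

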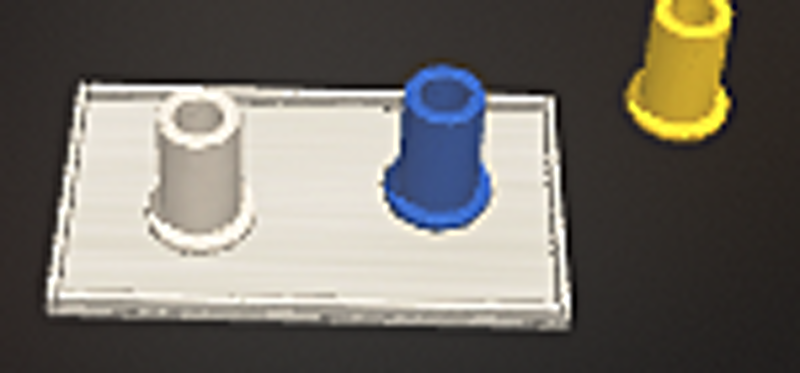

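View pics/c2.png

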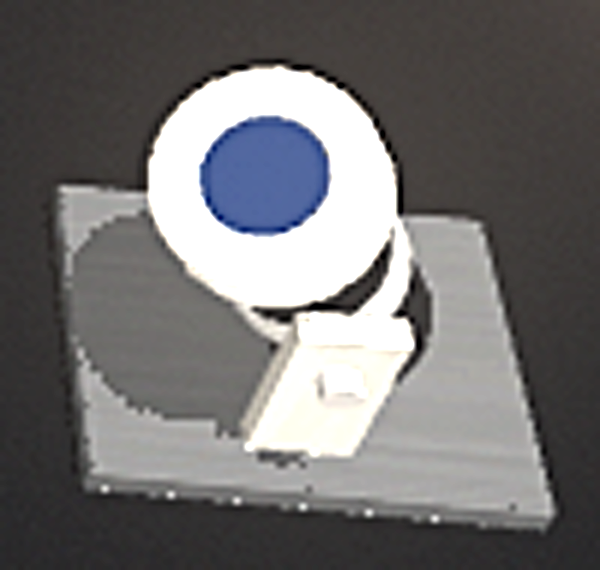

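View pics/w1.png

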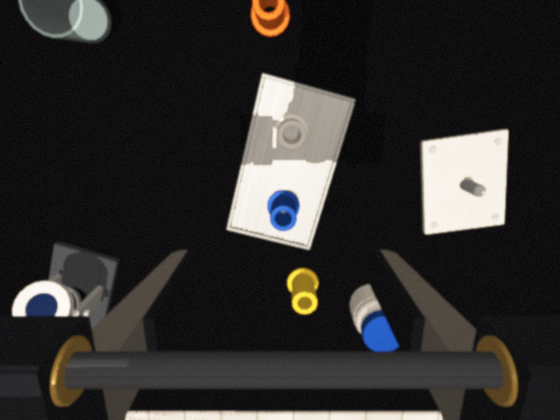

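The crop confirms the blue bushing standing in the tray at scene (278,252). The wrist view shows it at (283,210), with the gauge at (467,182). Next I refine the blue bushing, the gauge and the stand's yaw by silhouette fitting.

```bash
cat >> h.py <<'E'
from scipy.optimize import minimize
def ring(r,z,n=40):
    a=np.linspace(0,2*np.pi,n); return np.c_[r*np.cos(a),r*np.sin(a),0*a+z]
BUSH=[np.r_[ring(23,0),ring(23,6)],np.r_[ring(17,6),ring(17,60)]]
GAU=[np.array([[x,y,z] for x in(-65,65) for y in(-55,55) for z in(0,10)],float),np.r_[ring(8,10),ring(8,45),ring(3,57)]]
CAM=[np.array([[x,y,z] for x in(-35,95) for y in(-45,45) for z in(0,12)],float)]
def render(parts,x,y,yaw,z,i):
    S=4;m=np.zeros((420,560),np.float32);R=Ro.from_euler('z',yaw).as_matrix();K=np.array(i['camera_matrix'])
    for P in parts:
        c=(P@R.T+[x,y,z])@np.array(i['R']).T+np.array(i['t']); p=c@K.T; p=p[:,:2]/p[:,2:]
        h=cv2.convexHull(np.round(p*16).astype(np.int32)); cv2.fillConvexPoly(m,h,1.,cv2.LINE_8,4)
    return cv2.GaussianBlur(m,(0,0),1.5)
def fit(parts,mask,p0,z,i,yaw=True):
    M=cv2.GaussianBlur(mask.astype(np.float32),(0,0),1.5)
    f=lambda p:((render(parts,p[0],p[1],p[2]/50 if yaw else 0,z,i)-M)**2).sum()/M.sum()
    n=3 if yaw else 2; best=None
    s=np.vstack([np.zeros(n),np.eye(n)*6])
    r=minimize(f,p0[:n],method='Nelder-Mead',options=dict(initial_simplex=np.array(p0[:n])+s,xatol=.05,fatol=1e-5))
    return r.x,r.fun
def comp(m,u,v):
    n,l=cv2.connectedComponents(m.astype(np.uint8)); return (l==l[v,u])&(l[v,u]>0)
def blue(im):
    a=im.astype(int); return (a[...,2]>a[...,0]+40)&(a[...,2]>a[...,1]+25)
E
python3 - <<'E'
from h import *
for c,f,u,v in [('wrist','w1',283,205),('scene','s0',278,255),('side','d0',302,255)]:
    im=cv2.imread(f'pics/{f}.png')[:,:,::-1]; i=viewer.camera_info(c)
    m=comp(blue(im),u,v); print(c,m.sum(),fit(BUSH,m,[582,-1],4,i,False))
for c,f,u,v in [('wrist','w1',445,160),('scene','s0',375,280),('side','d0',255,200)]:
    im=cv2.imread(f'pics/{f}.png')[:,:,::-1]; i=viewer.camera_info(c)
    m=comp(im.min(2)>90,u,v); m=cv2.morphologyEx(m.astype(np.uint8),cv2.MORPH_CLOSE,np.ones((9,9)))
    print(c,m.sum(),[fit(GAU,m,[550,243,y0],0,i) for y0 in(-8,8)])
i=viewer.camera_info('side');K=np.array(i['camera_matrix']);R=np.array(i['R']);C=toW([0,0,0],i)
W=[]
for u,v in [(62,187),(88,478),(552,512),(482,220)]:
    d=R.T@np.linalg.solve(K,[370+u/6,315+v/6,1]); W.append(C+d*(12-C[2])/d[2])
W=np.array(W);print(W.round(1),W.mean(0))
for a,b in[(0,1),(1,2),(2,3),(3,0)]: e=W[b]-W[a];print(np.linalg.norm(e),np.degrees(np.arctan2(e[1],e[0])))
E
```

```text
wrist 1032 (array([581.05902529,  -1.06332302]), np.float64(0.029536835849285126))
scene 444 (array([580.47629428,  -0.61074603]), np.float64(0.041821375489234924))
side 478 (array([584.06798744,  -0.62034225]), np.float64(0.021359503269195557))
wrist 8096 [(array([550.6218772 , 243.96250253,   7.13984771]), np.float64(0.004720716271549463)), (array([550.61048719, 243.98161256,   7.33434568]), np.float64(0.004558572079986334))]
scene 2750 [(array([549.19086791, 243.55052919,   7.07741863]), np.float64(0.0012060303706675768)), (array([548.68083407, 243.45375853,   7.18906731]), np.float64(0.0011314578587189317))]
side 1357 [(array([552.93688465, 244.71871327,   8.40566314]), np.float64(0.014699227176606655)), (array([553.16166524, 244.84240187,   8.4891331 ]), np.float64(0.015088076703250408))]
[[ 667.  -242.8   12. ]
 [ 637.  -326.7   12. ]
 [ 759.6 -365.2   12. ]
 [ 788.6 -282.3   12. ]] [ 713.06527081 -304.23699657   12.        ]
89.1490054088441 -109.66271818998995
128.42484580521162 -17.402016847529623
87.83573085586038 70.6950335294063
127.83149581858127 162.0187340451834
```

Bushing at about (582,-1), gauge pin at about (551,244), stand at about (684,-294) with yaw about -18.5°. Grasping now.

```bash
cat >> h.py <<'E'
psi=np.radians(-18.5); ex=np.array([np.cos(psi),np.sin(psi),0]); LZ=-.5*ex+np.array([0,0,3**.5/2])
L=np.array([683.5,-293.5,100]); F=L+120*LZ
ty=np.array([-np.sin(psi),np.cos(psi),0]); RF=Ro.from_matrix(np.c_[np.cross(ty,-LZ),ty,-LZ])
E
python3 - <<'E'
from h import *
D=[0,np.pi,0]
print(F,kin.ik(F+LZ*10,RF.as_rotvec()),kin.ik([551,244,40],D))
robot.movep([582,-1,110],D)
robot.servo_line([582,-1,23],feed=80)
grip(0.25,25); o=robot.observe();print(o['grip_width'],o['grip_force'],o['t'])
robot.servo_line([582,-1,130],feed=150)
im,i=snap('wrist','w2.png'); im,i=snap('side','d2.png')
o=robot.observe();print(o['grip_width'],o['grip_force'],o['contact_force'],o['tcp_pos'],o['t'])
E
```

```text
[ 626.60058069 -274.46172062  203.92304845] [-0.04697057  0.31470985  0.50919009  2.00069849 -0.53095341  0.3824229
  2.09559315] [-0.65459744  0.61823339  0.24128268  1.8474153  -0.21631625  0.70135992
  1.28043658]
0.36785709668403094 24.999966071918607 6.6583
0.3699776197533567 24.999891724437475 [ 0.78491704  0.22528767 -0.56775125] [581.13438183  -1.00100923 128.80871132] 7.625
```

View pics/d2.png

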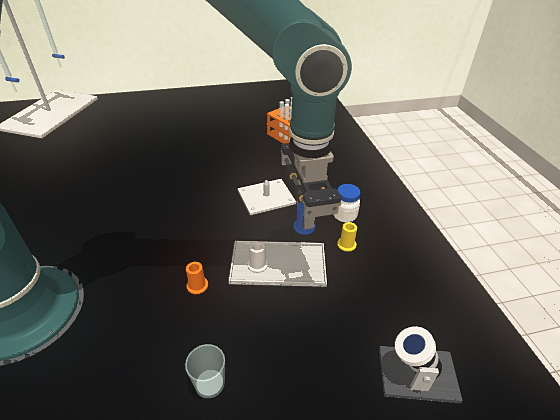

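The bushing is held (width 34 mm) and hangs clear of the tray at side (304,222). Moving to the pin and descending with force monitoring.

Run:
```python
from h import *
D=[0,np.pi,0]
robot.movep([551,244,130],D)
robot.servo_line([551,244,85],feed=100)
f0=np.array(robot.observe()['contact_force']);p=np.array([551.,244,85])
for z in [76,72,68,64,60,54,48,42,38,35,33,31,30,29,28.5,28]:
    p[2]=z; robot.servo_line(p,feed=40); o=robot.observe(); f=np.array(o['contact_force'])-f0
    print(z,f.round(1),np.array(o['tcp_pos']).round(1),round(o['t'],2))
    if f[2]>8 or np.hypot(*f[:2])>12: print('stop');break
snap('side','d3.png');snap('scene','s3.png')
a=np.hstack([cv2.resize(cv2.imread('pics/d3.png')[140:260,200:360],(400,300)),cv2.resize(cv2.imread('pics/s3.png')[200:350,290:490],(400,300))]);cv2.imwrite('pics/c3.png',a)
```

```text
76 [ 0.3 -0.7  0. ] [550.8 244.   75.9] 9.57
72 [-0.3  0.4 -0.2] [550.8 243.9  71.8] 9.82
68 [ 0.3 -0.2 -0.7] [550.7 243.9  67.7] 10.07
64 [-0.4  0.3 -0.6] [550.7 243.9  63.7] 10.32
60 [-0.3  0.1 -0.5] [550.8 243.9  59.7] 10.57
54 [-0.1  0.4  0.3] [550.7 243.9  53.6] 10.88
48 [-0.2  0.8 -0.7] [550.8 243.9  47.6] 11.18
42 [-0.7 -0.5 -0.1] [550.8 243.9  41.6] 11.47
38 [ 0.2 -0.3 -0.7] [550.8 243.9  37.7] 11.72
35 [ 0.1 -0.6 -0.1] [550.9 243.9  34.8] 11.97
33 [-0.1 -1.2  1. ] [550.9 244.   32.9] 12.22
31 [-0.2 -0.4  0.5] [550.9 243.9  30.9] 12.47
30 [-1.1  0.3  0.6] [551. 244.  30.] 12.72
29 [-0.6 -0.4  0.1] [551. 244.  29.] 12.97
28.5 [-1.8 -0.8  5.8] [551.1 244.   29. ] 13.22
28 [-2.4 -1.7 10.3] [551.1 244.   28.9] 13.47
stop
```

View pics/c3.png

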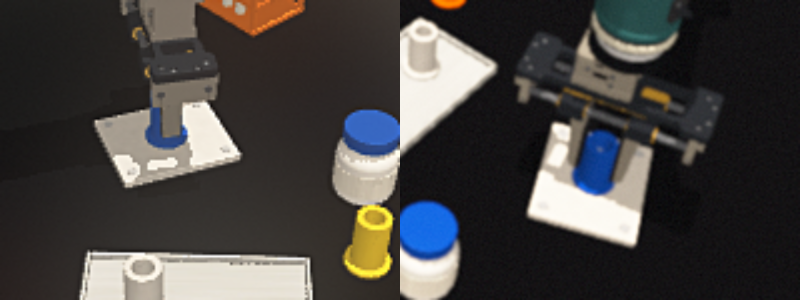

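Flange seats flat on the plate: contact came at TCP z = 29, which matches the geometry, and both views agree. Holding briefly, then lifting off and moving to the focus point.

Run:
```python
from h import *
robot.hold(0.5)
robot.servo_line([551,244,100],feed=80)
robot.servo_line([551,244,230],feed=200)
T=F-11*LZ
robot.movep(T+80*LZ,RF.as_rotvec())
robot.servo_line(T,feed=80); robot.hold(0.5)
o=robot.observe();R=Ro.from_rotvec(o['tcp_rot']);print(o['t'],o['grip_width'],o['grip_force'],(o['tcp_pos']-T).round(1),np.degrees((R*RF.inv()).magnitude()))
for c in['scene','side']:
    im,i=snap(c,c+'4.png')
    for n in['bushing_mid','lens','focus','spare','jar','beaker']: find(n,c,i)
    print('expected px mid,lens',px(F,i),px(L,i))
d=cv2.imread('pics/side4.png');s=cv2.imread('pics/scene4.png')
print(d.shape)
cv2.imwrite('pics/c4.png',np.hstack([cv2.resize(d[240:420,320:560],(400,300)),cv2.resize(s[120:285,60:280],(400,300))]))
```

```text
19.4167 0.36953966323547494 24.999931007623672 [0.  0.1 0.1] 0.00943990767906847
scene bushing_mid 0.98 [ 626.4 -277.   207.4] [152. 163.]
scene bushing_mid 0.57 [701.   26.4  27.4] [262. 296.]
scene lens 0.65 [ 681.8 -291.   102.1] [139. 213.]
scene spare 0.94 [347.3 -14.4  -2.1] [314. 199.]
scene spare 0.64 [476.2  11.4   4.6] [302. 232.]
scene jar 0.96 [735.  129.2  -2.4] [300. 337.]
scene beaker 0.79 [ 351.5 -228.8    2.4] [241. 174.]
expected px mid,lens [153.51183115 164.37380006] [137.30370068 213.58263344]
side bushing_mid 0.92 [ 624.8 -270.6  205.6] [386. 299.]
side lens 0.77 [ 686.4 -292.8  100.4] [414. 343.]
side spare 0.77 [484.5   9.4   5.4] [258. 264.]
side spare 0.64 [352.1 -20.7  -1.6] [199. 287.]
side spare 0.5 [535.9   3.2  -0.6] [281. 264.]
side beaker 0.74 [ 354.5 -232.1    1.1] [210. 381.]
expected px mid,lens [387.88214575 302.06689654] [412.70873974 343.55631721]
(420, 560, 3)
```

View pics/c4.png

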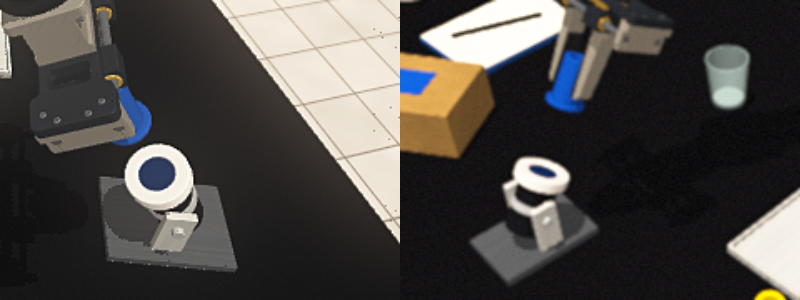

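The bushing is held in line with the lens, flange towards it. Its middle is seen at (626,-274,206) against the planned (627,-274,204), and the other things haven't moved.

```bash
python3 -c "
from cell import robot
print(robot.job_done())"
```

```text
the job is handed in; nothing more can be done
None
```

I fully seated the blue bushing on the gauge pin, lifted it off, and handed the job in with it held still at the camera's focus point, flange towards the lens; the hand-in call gave no verdict.

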